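Load the blast booth and lower its hood

TASK

Lift the bare-metal T-piece up and off its hook, stand it upright in the middle of the round black pad of the blue blast booth and let go of it. Then swing the booth's clear hood down by its red grip and lower it gently, without letting it drop or slam, until it is fully closed over the piece. Leave the red-painted T-piece hanging on its hook, and the grinding disc where it lies.

Things in the scene. Friction and masses are not known exactly. Their poses are not given: they have to be found in the camera images.
- tee: Bare silvery welded steel inverted T, about 0.4 kg, on one of the two hooks. Origin: centre of the base's underside; z up. Base 50 (x) x 80 (y) x 8 mm; on its middle a web 8 (x) x 56 (y) mm rises to z = 64 mm (grip it across the 56 mm, from above). A window in the web, 28 (y) x 30 mm, z = 24 to 54 mm, takes the hook along x; 10 mm of metal above it.
- tee_red: Red-painted T-piece of the same form and size, hanging on the other hook. Not to be moved.
- stand: Grey fixed hook stand. Origin: its middle, on the bench. Base 150 x 240 x 12 mm; posts and plate at x = 70 to 82 mm, up to z = 185. Hooks at y = -70 and +70 mm: 7 mm bars from x = +70 to -20 mm, axis at z = 170, tips turned up to z = 187. Pieces hang near x = 15 mm: raise 14 to 22 mm (at 23 the window's lower edge meets the bar), draw out along the stand's -x.
- pad (a point): Centre of the top of the round black pad (96 mm across, white rim) in the blue blast booth; axes of the booth; 74 mm above the bench. Booth base 190 (x) x 270 (y) x 70 mm high, from x = -83 to +107 mm of the pad; its front is -x. The closed hood leaves inside x = -56 to +68, y = -95 to +95 mm, 84 mm above the pad.
- hood_hinge (a point): Middle of the hood's hinge line, which runs along y, axes of the booth (fixed, do not turn with the hood). It lies 72 mm behind (+x) and 23 mm above the pad's centre.
- hood_grip (a point): Centre of the hood's red grip, a cylinder 18 mm in diameter, 24 mm long along y, on a 10 mm stem, 32 mm before the hood's front face; axes of the hood. Hood closed: 162 mm before (-x) and 25 mm above the hinge line. Pinch its two ends (24 mm apart along y): it turns between the fingers. It points upward when the hood is open.
- hood (a joint): Angle (rad) of the clear yellow-framed hood: 0 = fully closed on its stop, 1.6 to 1.8 at the start (open, tipped back; 1.9 is the end). 130 mm deep, 200 wide, 90 high; closed, its top is 90 mm above the pad; 0.4 kg. Its stiff hinge holds it open, but below about 0.7 rad it falls shut by its own weight unless held.
- disc: Reddish grinding disc lying flat, 115 mm across, 6 mm thick, 22 mm hole. A bystander.
Things that resemble listed ones, but are neither listed nor needed, are in the scene too. What is shaped like the tee but pink or turquoise is not meant.

How it is judged (in metres and radians):
On the way, in this order (a step that is already met when the one before it is completed fails the run):
1. the bare T-piece has been lifted off its hook and carried clear of the stand (distance of tee from where it was at the start of the episode above 0.1 m and height (world z) of tee above 0.06 m), for 0.1 s.
2. the bare T-piece stands released on the pad while the hood is still open (horizontal distance between tee and pad below 0.02 m and z of tee in the frame of pad between -0.004 and 0.004 m and angle between tee's own z axis and vertical below 0.08 rad and linear speed of tee below 0.02 m/s and contact force between the fingers and tee below 0.1 N and value of joint hood above 1 rad), for 0.2 s.
At the end, for the whole second after the job is handed in: The bare T-piece stands upright (within 0.08 rad) and at rest on the pad, its centre within 20 mm of the pad's centre, and the hood is fully closed (below 0.03 rad). The red-painted piece still hangs on its hook (moved less than 35 mm), and the grinding disc lies where it was (within 30 mm) (horizontal distance between tee and pad below 0.02 m and z of tee in the frame of pad between -0.004 and 0.004 m and angle between tee's own z axis and vertical below 0.08 rad and linear speed of tee below 0.02 m/s and value of joint hood below 0.03 rad and distance of tee_red from where it was at the start of the episode below 0.035 m and distance of disc from where it was at the start of the episode below 0.03 m and linear speed of tee_red below 0.05 m/s); the robot touches nothing.
It fails at once if the hood slams: it turns shut faster than 1.3 rad/s within the last 0.2 rad (value of joint hood below 0.2 rad and velocity of joint hood below -1.3 rad/s).
It fails at once if the red-painted T-piece is moved by more than 35 mm (distance of tee_red from where it was at the start of the episode above 0.035 m).
It fails at once if the grinding disc is moved by more than 30 mm (distance of disc from where it was at the start of the episode above 0.03 m).
It also fails if it takes over 70 s, if anything falls off the work surface, if the arm or the gripper's body presses on something with over 40 N, if the wrist force passes 120 N, or if a joint passes its speed limit or range.

ROBOT

A 6-joint arm with a two-finger parallel gripper is mounted at the origin on the work surface. World frame = base frame: x ahead of the robot, y to its left, z up, the work surface at z = 0. Lengths are in mm, angles in rad, forces in N, time in s.
With the tool pointing down it reaches from about 300 to 775 mm from the base axis. Payload 14.6 kg.
Tool frame: the origin (TCP) lies midway between the tips of the shut fingers; the grasp point (between the pads) lies 19 mm behind it; x points along the fingers, y is the direction in which the jaws open and shut, and the axes are right-handed (so a half turn about x gives the same grasp; the last joint's range is limited). The gripper opens to 94 mm and grips with 3 to 60 N. Pads are 16 mm wide; open, the fingers measure 119 mm over their backs; the gripper's body (75 mm by 177 mm) begins 78 mm behind the grasp point.
Start: joints at [1.247, 0.3, 1.521, -0, 1.321, -0.067], TCP at [139.691, 531.955, 205.446] pointing down, gripper open.
Joint ranges: [-3.03, 3.03], [-0.79, 2.21], [0.23, 2.52], [-1.04, 4.18], [0, 3.07], [-2.55, 2.55]. Speed limits (rad/s): [2.22, 2.22, 2.57, 3.14, 3.14, 3.14].

INTERFACE

Orientations are given as [roll, pitch, yaw] about the fixed x, y, z axes, in that order (R = Rz(yaw) Ry(pitch) Rx(roll)).
In Python, from cell import * gives the robot as it stands.
- The arm moves only by the tool servo_tool, never from a script. Its arguments are lists of equal length, an entry for each row: "dp": the shift along the world's x, y, z in mm, a list of three; "angular": the turn, a rotation vector about the world's x, y, z in degrees, a list of three; "jaw": the gripper's target within -1 to 1 (shut at 1, half-way at 0, fully open at -1). In form: {"dp": [[dx, dy, dz], ...], "angular": [[ax, ay, az], ...], "jaw": [jaw, ...]}. A call has 1 to 10 rows; each row shifts and turns the commanded pose from where the row before left it; what a row does not reach is not made up. A row lasts 1/8 s, in which the tool goes at most 62.5 mm and 10.7 degrees, less where a joint would pass 70% of its speed; a pose out of reach is approached as far as the arm can. A call is refused whole if a number of a shift passes 62.5 or a number of a turn 10.7, either way. A call with a gripper value outside its range is refused whole. The fingers move at their own pace and stop on an object; "newtons" is the grip in N (left out, the last holds). Time passes only in rows, so rows that do not move let the fingers close. It gives the time, the measured TCP pose, the force and the opening at its end, in the units of the state.
- read_state(): the state, without advancing time (a new reading comes with each control period).
- camera(name): name is "scene" or "side" or "wrist"; returns a dict with "frame" (384x512x3 uint8, red, green, blue), "K" (3x3 intrinsics, pixels), "k1" (the pictures are not rectified: a ray, as slopes to the right and down, at radius r is drawn at 1 + k1 r^2 times it, then the intrinsics apply), "extrinsics" (4x4, takes a point from camera to world coordinates); the wrist camera has in their place "T_tool_cam" (4x4, takes a point from camera to tool coordinates, whose origin is the TCP and whose axes are the tool frame's). Camera axes: x right, y up, looking along -z (the intrinsics and any distortion apply to the point x, -y, -z); pixel columns grow to the right and rows downward; lengths in mm; the calibration is good to about 2 mm. A picture is of the moment at which its call begins: read the wrist's pose just before it. There is no depth.
- sign_off(): hands the job in, once; it reports no verdict.
The state is a dict: "clock": time; "joints": joint angles; "qd": joint speeds; "effort": joint torques, N m; "eef_pos": TCP position; "eef_rot": TCP orientation; "wrist_force": force on the tool from outside, world axes, zero at the start; "moment": the same for the moment, N m; "finger_gap": finger opening in mm.
Only numpy, scipy, OpenCV 4.12 (cv2) and the standard library are available. Lean on these libraries where they do the work, as an engineer would, in place of code of your own. Each camera call takes 0.05 s, during which the arm holds its last target. There are 200 camera calls.

## Working session

There is one attempt and no reset: what is moved stays moved. The work goes in short steps, Python scripts to look and compute and a tool call to move; the robot and the scene stay as the last step left them, time stands still between calls to the robot, and variables do not carry over. Pictures are saved under pics/ and viewed, about 8 in all and at most 12, crops included, and the job is handed in when it is done.

Besides the shell and the picture viewer there is one more tool, called after ">>>" as name(argument=value, ...), one argument or row to a line, values as JSON. servo_tool: Moves the arm, as the interface text tells. Its arguments: {"type":"object","properties":{"dp":{"type":"array"},"angular":{"type":"array"},"jaw":{"type":"array"},"newtons":{"type":"number"}},"required":["dp","angular","jaw"]}

```bash
ls; mkdir -p pics
python3 - <<'E'
from cell import *
import cv2,numpy as np,pickle
s=read_state();print(s)
for n in("scene","side"):
    c=camera(n);pickle.dump(c,open(n+'0.pkl','wb'));cv2.imwrite(f'pics/{n}0.png',cv2.resize(c["frame"][:,:,::-1],(800,600),interpolation=cv2.INTER_CUBIC));print(c['K'],c['k1'],c['extrinsics'])
E
```

```text
pics
{'clock': 0.0, 'joints': array([ 1.24739968e+00,  3.00466134e-01,  1.52159793e+00,  1.56335152e-05,
        1.32068893e+00, -6.65969872e-02]), 'qd': array([ 0.00064555, -0.0001748 , -0.0001664 ,  0.00019314,  0.00013951,
       -0.00158886]), 'effort': array([-2.15111027e-04, -5.31792355e+01, -3.52745819e+01,  7.08236522e-02,
        2.41910439e-02, -8.67050039e-05]), 'eef_pos': array([139.60480423, 531.71135253, 204.88192431]), 'eef_rot': array([-1.65044272,  1.56963589, -1.90724626]), 'wrist_force': array([ 0.61740684, -0.16523711,  0.33598934]), 'moment': array([0.03939915, 0.01674515, 0.00894324]), 'finger_gap': 94.19551803496351}
[[473.78745585   0.         254.65488689]
 [  0.         473.78745585 194.50605443]
 [  0.           0.           1.        ]] 0.03279116814140099 [[ 9.18439783e-01 -3.31348994e-01  2.16046777e-01  7.85666622e+02]
 [ 3.95199000e-01  7.45289017e-01 -5.36993512e-01 -3.97300708e+02]
 [ 1.69149701e-02  5.78577675e-01  8.15451874e-01  9.38388632e+02]
 [ 0.00000000e+00  0.00000000e+00  0.00000000e+00  1.00000000e+00]]
[[350.91890318   0.         250.31270276]
 [  0.         350.91890318 190.85517119]
 [  0.           0.           1.        ]] -0.09214350108002481 [[ 2.65886096e-01  5.71568279e-01 -7.76282350e-01 -3.92200888e+01]
 [-9.63779225e-01  1.40203722e-01 -2.26875563e-01 -2.85779055e+01]
 [-2.08372004e-02  8.08487860e-01  5.88143853e-01  5.39463078e+02]
 [ 0.00000000e+00  0.00000000e+00  0.00000000e+00  1.00000000e+00]]
```

View pics/scene0.png

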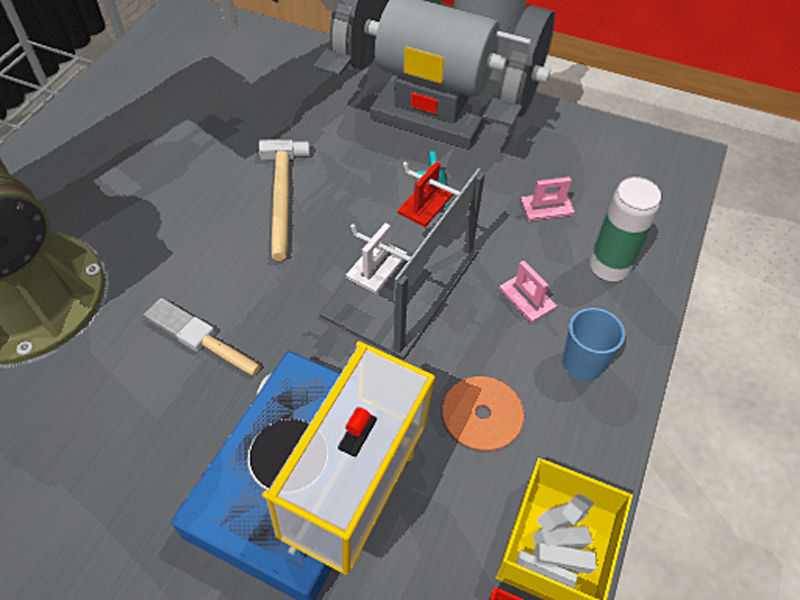

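View pics/side0.png

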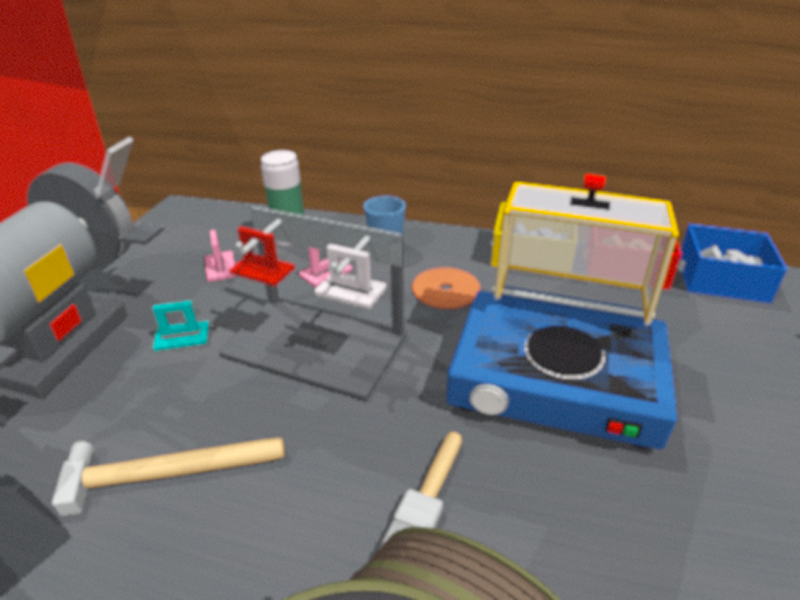

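The scene view shows the bare T at (375,262), the red T at (425,200), the pad at (288,455) and the disc at (483,412). In the side view they are at (350,270), (263,255), (565,350) and (446,287). The pink and turquoise pieces stand on the bench. I'll enlarge the stand to confirm which T is bare and to pick points.

```bash
cat > h.py <<'E'
import numpy as np,cv2,pickle
from scipy.optimize import least_squares
def proj(c,P,E=None):
    E=c['extrinsics'] if E is None else E
    p=(np.atleast_2d(P)-E[:3,3])@E[:3,:3]
    u=np.c_[p[:,0]/-p[:,2],-p[:,1]/-p[:,2]]
    u=u*(1+c['k1']*(u**2).sum(1,keepdims=True))
    return u@c['K'][:2,:2].T+c['K'][:2,2]
def ray(c,uv,E=None):
    E=c['extrinsics'] if E is None else E
    d=(np.array(uv,float)-c['K'][:2,2])/c['K'][0,0]; u=d.copy()
    for _ in range(20): u=d/(1+c['k1']*(u@u))
    return E[:3,3],E[:3,:3]@np.array([u[0],-u[1],-1])
def onz(c,uv,z,E=None):
    o,d=ray(c,uv,E); return o+d*(z-o[2])/d[2]
E
python3 - <<'E'
from h import *
S=pickle.load(open('scene0.pkl','rb'));D=pickle.load(open('side0.pkl','rb'))
f=lambda c,x,y,w,h,k:cv2.resize(c['frame'][y:y+h,x:x+w,::-1],None,fx=k,fy=k,interpolation=cv2.INTER_CUBIC)
a=f(S,200,90,114,150,3.5);b=f(D,135,125,134,150,2.98)
a=cv2.resize(a,(400,525));b=cv2.resize(b,(400,448));b=cv2.copyMakeBorder(b,0,525-448,0,0,0)
cv2.imwrite('pics/st.png',np.hstack([a,b]))
for c,p in((S,(288,455)),(D,(565,350))): print(onz(c,np.array(p)*.64,74))
E
```

```text
[522.75982938 -95.56713751  74.        ]
[519.72296382 -94.61069914  74.        ]
```

View pics/st.png

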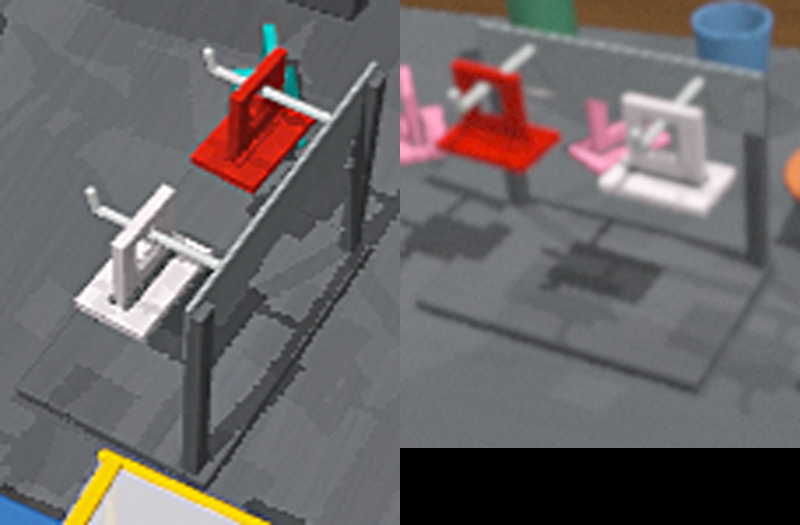

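```bash
cat > fit.py <<'E'
from h import *
S=pickle.load(open('scene0.pkl','rb'));D=pickle.load(open('side0.pkl','rb'))
a=lambda u,v:(S,np.array([200+u/3.509,90+v/3.5]))
b=lambda u,v:(D,np.array([135+(u-400)/2.985,125+v/2.987]))
s=lambda u,v:(S,np.array([u,v])*.64)
d=lambda u,v:(D,np.array([u,v])*.64)
def fit(L,x0,free=(0,1,2,3)):
    free=list(free)
    def w(q):
        x=np.array(x0,float);x[free]=q;cs,sn=np.cos(x[3]),np.sin(x[3])
        R=np.array([[cs,-sn,0],[sn,cs,0],[0,0,1]])
        return np.concatenate([(proj(o[0],R@np.array(P,float)+x[:3])[0]-o[1]) for P,o in L])
    r=least_squares(w,np.array(x0,float)[free],x_scale=[100,100,.1][:len(free)] if len(free)==3 else [100,100,100,.1],loss='soft_l1')
    print(np.round(r.x,3),np.round(w(r.x).reshape(-1,2),1).tolist());return r.x
fit([((-20,-70,187),a(90,190)),((-20,70,187),a(208,50)),((-75,-120,12),a(18,392)),((70,-70,170),a(217,265)),((70,70,170),a(330,118)),
((-75,120,12),b(418,303)),((-75,-120,12),b(697,385)),((75,-120,12),b(770,265)),((70,-70,170),b(699,82)),((70,70,170),b(531,50)),((-20,-70,187),b(632,132)),((-20,70,187),b(453,97))],[560,170,0,0],(0,1,3))
fit([((0,28,64),a(165,190)),((0,-28,64),a(120,238)),((-25,-40,0),a(77,300)),((25,-40,0),a(140,335)),((0,28,64),b(628,97)),((0,-28,64),b(703,105)),((-25,40,0),b(602,185)),((-25,-40,0),b(710,210)),((25,-40,0),b(735,178))],[560,100,120,0])
fit([((0,0,0),s(288,455)),((0,0,0),d(565,350)),((-83,135,-4),s(288,352)),((-83,-135,-4),s(173,520)),((-83,135,-4),d(452,378)),((-83,-135,-4),d(672,416)),((-83,-135,-74),d(668,440)),((-83,135,-74),d(450,403))],[521,-95,74,0],(0,1,3))
E
python3 fit.py
```

```text
[ 5.10307e+02  2.58085e+02 -1.00000e-01] [[1.3, 0.9], [-0.2, 0.0], [-6.6, -2.9], [2.6, 1.2], [0.3, 0.5], [-5.2, 4.4], [-1.1, 4.7], [-0.2, 0.3], [0.0, 0.2], [-1.0, 0.9], [3.3, -1.8], [1.1, -2.2]]
[ 5.15880e+02  1.86981e+02  1.25319e+02 -1.39000e-01] [[0.5, -2.5], [-1.1, 1.2], [-1.0, 1.4], [0.6, 1.3], [-0.6, -2.1], [-0.3, 0.5], [-0.2, 0.2], [-1.1, 0.5], [0.7, -2.2]]
[ 5.2704e+02 -9.5624e+01 -2.6000e-02] [[1.9, 0.9], [0.6, -2.3], [-0.4, -1.2], [-0.6, 4.8], [-1.5, -3.3], [6.0, -0.3], [-2.6, 9.4], [-1.8, 5.6]]
```

Run:
```python
from h import *
from cell import *
from scipy.spatial.transform import Rotation as R
S=pickle.load(open('scene0.pkl','rb'))
for p in((345,120),(470,145),(320,70),(282,255)):print(p,onz(S,np.array(p)*.64,0)[:2])
r=R.from_euler('xyz',read_state()['eef_rot']).as_matrix();print(r.round(3))
c=camera('wrist');print(c['K'],c['k1'],c['T_tool_cam'].round(3))
t=r.T@np.array([0,0,0])
# target: tool x down, tool y along +-tee y (yaw -.12)
for sg in(1,-1):
    y=sg*np.array([np.sin(.12),np.cos(.12),0]);x=np.array([0,0,-1.]);T=np.c_[x,y,np.cross(x,y)]
    print(np.degrees(R.from_matrix(T@r.T).as_rotvec()))
```

```text
(345, 120) [278.75979953 569.43685026]
(470, 145) [516.65499456 602.684902  ]
(320, 70) [169.99210716 681.66785831]
(282, 255) [326.55360279 233.63920386]
[[-0.     0.254  0.967]
 [-0.001  0.967 -0.254]
 [-1.    -0.001 -0.   ]]
[[297.78138727   0.         251.85952628]
 [  0.         297.78138727 193.9218733 ]
 [  0.           0.           1.        ]] -0.054389952648097595 [[-0.0000e+00  2.5700e-01 -9.6700e-01 -1.7933e+02]
 [ 1.0000e+00  1.0000e-03 -0.0000e+00 -3.3000e-01]
 [ 1.0000e-03 -9.6700e-01 -2.5700e-01 -7.4730e+01]
 [ 0.0000e+00  0.0000e+00  0.0000e+00  1.0000e+00]]
[ 0.05840272 -0.01425072  7.83852436]
[-2.14436273e-02 -8.78808975e-02 -1.72161452e+02]
```

>>> servo_tool(
  dp=[
    [0,-40,40],
    [0,-40,40],
    [45,-33,0],
    [45,-33,0],
    [45,-33,0],
    [45,-33,0],
    [45,-33,0],
    [45,-33,0],
    [45,-33,0],
    [45,-33,0],
  ],
  angular=[
    [0,0,0],
    [0,0,0],
    [0,0,1],
    [0,0,1],
    [0,0,1],
    [0,0,1],
    [0,0,1],
    [0,0,1],
    [0,0,1],
    [0,0,1],
  ],
  jaw=[-1,-1,-1,-1,-1,-1,-1,-1,-1,-1],
)

```text
clock: 1.4
eef_pos: [501.0, 186.5, 285.3]
eef_rot: [-2.96, 1.571, -3.077]
wrist_force: [0.9, 0.0, 1.0]
finger_gap: 94.2
```

```bash
cat >> h.py <<'E'
from scipy.spatial.transform import Rotation as Ro
def wrist():
    from cell import camera,read_state
    s=read_state();c=camera('wrist');T=np.eye(4);T[:3,:3]=Ro.from_euler('xyz',s['eef_rot']).as_matrix();T[:3,3]=s['eef_pos']
    c['extrinsics']=T@c['T_tool_cam'];return c,s
E
python3 - <<'E'
from h import *
c,s=wrist();print(s['eef_pos'],s['clock']);pickle.dump(c,open('w1.pkl','wb'))
cv2.imwrite('pics/w1.png',cv2.resize(c['frame'][:,:,::-1],(800,600),interpolation=cv2.INTER_CUBIC))
E
```

```text
[500.95871779 186.54458173 285.32502068] 1.4
```

View pics/w1.png

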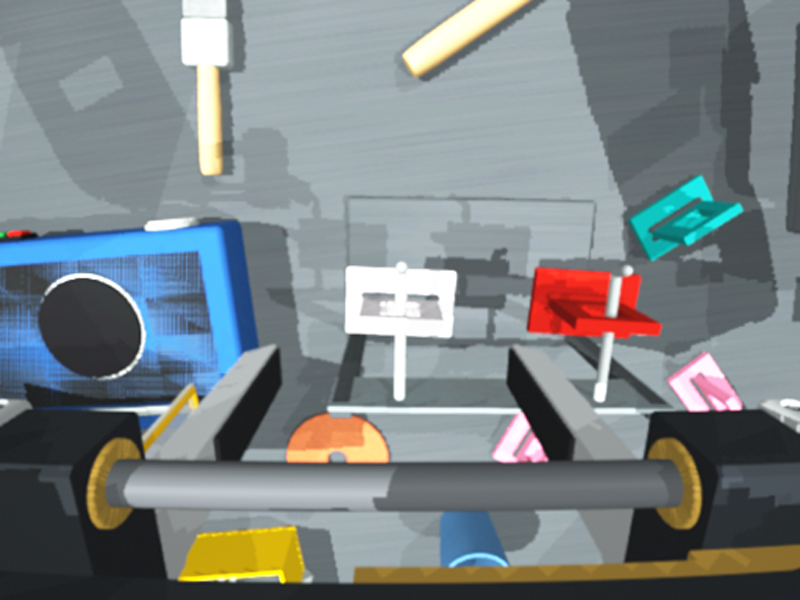

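The wrist view shows the bare T's base with corners (346,266), (457,270), (454,337) and (346,332). The hook tips are at (402,267) and (627,270), the stand's front base corners at (347,197) and (594,202), the pad at about (92,326) and the booth's front-left corner at (238,222).

```bash
sed -i '/^fit(/,$d' fit.py
cat > f2.py <<'E'
from fit import *
W=pickle.load(open('w1.pkl','rb'));w=lambda u,v:(W,np.array([u,v])*.64)
fit([((-20,-70,187),w(402,267)),((-20,70,187),w(627,270)),((-75,120,12),w(594,202)),((-75,-120,12),w(347,197)),((70,-70,170),w(399,399)),((70,70,170),w(602,400))],[510,258,0,-.1],(0,1,3))
fit([((-25,-40,8),w(346,266)),((-25,40,8),w(457,270)),((25,40,8),w(454,337)),((25,-40,8),w(346,332))],[515,187,119.5,-.13],(0,1,3))
g=W['frame'];m=(g.max(2)<70).astype(np.uint8);m[:,:10]=0;m[:, 110:]=0;m[:150]=0;m[250:]=0
k,_=cv2.findContours(m,0,2);k=max(k,key=cv2.contourArea);e=cv2.fitEllipse(k);print(e)
print('pad',onz(W,e[0],74))
for c,r in((S,(150,240,170,330)),(D,(325,205,395,250))):
    x0,y0,x1,y1=(r if c is D else (150,255,220,325))
    m=np.zeros(g.shape[:2],np.uint8);m[y0:y1,x0:x1]=(c['frame'].max(2)<60)[y0:y1,x0:x1]
    k,_=cv2.findContours(m,0,2);k=max(k,key=cv2.contourArea);e=cv2.fitEllipse(k);print(e,onz(c,e[0],74))
for p in((238,222),(259,400)):print(onz(W,np.array(p)*.64,70 if p[0]<250 else 0))
print(onz(S,np.array((288,352))*.64,70),onz(S,np.array((173,520))*.64,70))
E
python3 f2.py
```

```text
[ 5.12388e+02  2.60134e+02 -1.22000e-01] [[-0.4, 6.2], [0.6, 5.1], [2.2, -11.2], [-0.7, -9.5], [0.6, -0.1], [-1.9, -0.9]]
[ 5.15150e+02  1.90001e+02 -1.54000e-01] [[1.1, 0.6], [-0.5, 0.5], [-1.5, -1.2], [0.6, -0.3]]
((57.22111511230469, 209.3965606689453), (57.120872497558594, 67.21728515625), 130.3114776611328)
pad [519.7891872  -92.50890101  74.        ]
((175.0211181640625, 287.4079284667969), (24.314241409301758, 49.591156005859375), 34.93286895751953) [502.40539023 -95.81350266  74.        ]
((362.60870361328125, 223.623046875), (26.981870651245117, 51.0318489074707), 95.03087615966797) [521.36168559 -96.5611546   74.        ]
[444.92526444  60.58658937  70.        ]
[641.5397427   20.42532769   0.        ]
[449.91622207  39.18151358  70.        ] [ 436.62930026 -220.43658914   70.        ]
```

>>> servo_tool(
  dp=[
    [8,2,-10],
    [7,1,-15],
    [0,0,-25],
    [0,0,-25],
    [0,0,-25],
    [0,0,-20],
    [0,0,-15],
    [0,0,-10],
    [0,0,0],
  ],
  angular=[
    [0,0,-1],
    [0,0,0],
    [0,0,0],
    [0,0,0],
    [0,0,0],
    [0,0,0],
    [0,0,0],
    [0,0,0],
    [0,0,0],
  ],
  jaw=[-1,-1,-1,-1,-1,-1,-1,-1,-1],
  newtons=30,
)

```text
clock: 2.58
eef_pos: [514.4, 191.1, 140.0]
eef_rot: [-2.726, 1.57, -2.86]
wrist_force: [0.9, 0.8, 1.0]
finger_gap: 94.2
```

Run:
```python
from h import *
c,s=wrist();print(s['eef_pos'],s['wrist_force'])
from cell import camera
d=camera('side');a=cv2.resize(c['frame'][:,:,::-1],(480,360));b=cv2.resize(d['frame'][115:235,125:265,::-1],(420,360),interpolation=cv2.INTER_CUBIC)
cv2.imwrite('pics/g1.png',cv2.resize(np.hstack([a,b]),(800,320)))
```

```text
[514.40127323 191.14419074 139.9866564 ] [0.94131808 0.82193948 0.98347074]
```

View pics/g1.png

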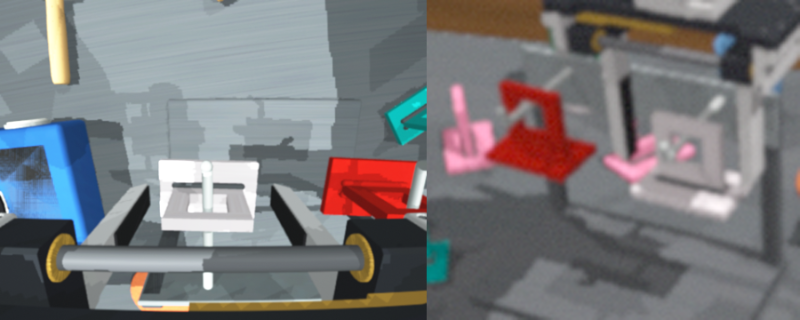

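Run:
```python
from h import *
W=pickle.load(open('w1.pkl','rb'));E=W['T_tool_cam']
for dx in(-5,0,5):
  P=[[-(183.5-140),y,dx-4] for y in(-28,28)]+[[-(127.5-140),y,dx-25] for y in(-40,40)]
  print(dx,proj(W,P,E).round().tolist())
print(193,306,277)
```

```text
-5 [[196.0, 251.0], [309.0, 251.0], [192.0, 185.0], [313.0, 185.0]]
0 [[197.0, 261.0], [308.0, 260.0], [192.0, 192.0], [312.0, 192.0]]
5 [[197.0, 269.0], [308.0, 269.0], [193.0, 199.0], [312.0, 199.0]]
193 306 277
```

The wrist view shows the T centred between the fingers, to within about 1 mm in x and 2 mm in y. The side view shows the red T clear. Closing now.

>>> servo_tool(
  dp=[
    [1,-1,0],
    [0,0,0],
    [0,0,0],
    [0,0,0],
    [0,0,0],
    [0,0,0],
  ],
  angular=[
    [0,0,0],
    [0,0,0],
    [0,0,0],
    [0,0,0],
    [0,0,0],
    [0,0,0],
  ],
  jaw=[1,1,1,1,1,1],
  newtons=30,
)

```text
clock: 3.42
eef_pos: [515.7, 189.9, 140.5]
eef_rot: [-1.353, 1.571, -1.487]
wrist_force: [0.2, -0.8, 0.6]
finger_gap: 55.6
```

>>> servo_tool(
  dp=[
    [0,0,5],
    [0,0,5],
    [0,0,4],
    [0,0,4],
    [0,0,0],
  ],
  angular=[
    [0,0,0],
    [0,0,0],
    [0,0,0],
    [0,0,0],
    [0,0,0],
  ],
  jaw=[1,1,1,1,1],
)

```text
clock: 4.05
eef_pos: [515.8, 190.0, 158.7]
eef_rot: [0.443, 1.57, 0.309]
wrist_force: [-0.5, 0.1, -3.4]
finger_gap: 55.8
```

The piece's weight, about 4 N, is on the wrist and nothing else touches. Drawing it out along the stand's −x.

>>> servo_tool(
  dp=[
    [-8,1,0],
    [-10,1,0],
    [-12,1,0],
    [-12,2,0],
    [-12,2,0],
    [-12,2,0],
    [-12,1,0],
    [0,0,0],
  ],
  angular=[
    [0,0,0],
    [0,0,0],
    [0,0,0],
    [0,0,0],
    [0,0,0],
    [0,0,0],
    [0,0,0],
    [0,0,0],
  ],
  jaw=[1,1,1,1,1,1,1,1],
)

```text
clock: 5.05
eef_pos: [437.1, 200.1, 158.6]
eef_rot: [0.3, 1.571, 0.166]
wrist_force: [0.9, -0.0, -2.2]
finger_gap: 55.6
```

>>> servo_tool(
  dp=[
    [0,-15,20],
    [0,-30,20],
    [0,-35,10],
    [0,-40,0],
    [0,-40,0],
    [0,-40,0],
    [10,-40,0],
    [25,-30,0],
    [30,-19,0],
    [19,-6,0],
  ],
  angular=[
    [0,0,0],
    [0,0,1],
    [0,0,1],
    [0,0,1],
    [0,0,1],
    [0,0,1],
    [0,0,0],
    [0,0,0],
    [0,0,0],
    [0,0,0],
  ],
  jaw=[1,1,1,1,1,1,1,1,1,1],
)

```text
clock: 6.3
eef_pos: [522.8, -96.5, 208.2]
eef_rot: [-2.007, 1.571, -2.056]
wrist_force: [-0.7, 0.1, -3.5]
finger_gap: 56.3
```

>>> servo_tool(
  dp=[
    [0,0,0],
    [0,0,0],
  ],
  angular=[
    [0,0,0],
    [0,0,0],
  ],
  jaw=[1,1],
)

```text
clock: 6.55
eef_pos: [521.3, -94.9, 208.3]
eef_rot: [2.993, 1.57, 2.945]
wrist_force: [-0.1, -0.0, -1.8]
finger_gap: 55.8
```

Run:
```python
from h import *
from cell import camera
c,s=wrist();print(s['eef_pos'],s['wrist_force']);pickle.dump(c,open('w2.pkl','wb'))
d=camera('side');pickle.dump(d,open('d2.pkl','wb'));a=cv2.resize(c['frame'][:,:,::-1],(480,360));b=cv2.resize(d['frame'][95:290,270:460,::-1],(351,360),interpolation=cv2.INTER_CUBIC)
cv2.imwrite('pics/p1.png',cv2.resize(np.hstack([a,b]),(800,347)))
```

```text
[521.26379229 -94.88796059 208.32523716] [-0.14714152 -0.03238507 -1.8282482 ]
```

View pics/p1.png

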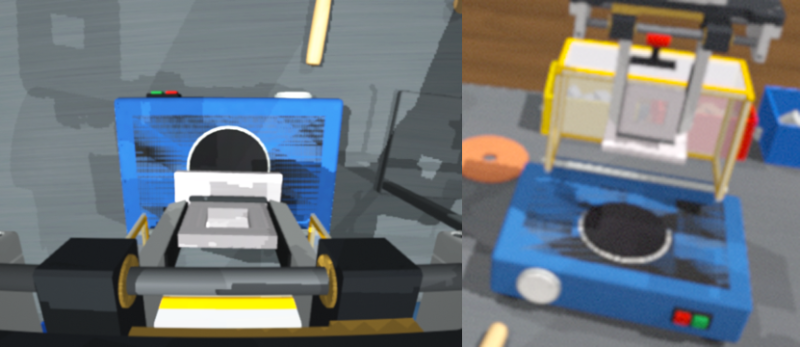

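The wrist view shows the booth front edge level in the picture, so the tool yaw matches the booth. The pad rim's front is at (229,127) and the T's base is centred at column 228. The side view shows the T held upright in front of the open hood.

Run:
```python
from h import *
W=pickle.load(open('w2.pkl','rb'));k=512/462
p=onz(W,np.array((229,127))*k,74);print('rim front',p,'centre x',p[0]+48)
a,b=onz(W,np.array((115,100))*k,70),onz(W,np.array((342,98))*k,70);print(a,b,(a+b)/2,np.degrees(np.arctan2(-(b-a)[0],(b-a)[1])))
print(Ro.from_matrix(W['extrinsics'][:3,:3]@W['T_tool_cam'][:3,:3].T).as_matrix().round(3))
```

```text
rim front [472.52508669 -90.75040376  74.        ] centre x 520.5250866935241
[ 435.07790906 -220.63297681   70.        ] [445.45739154  40.98560182  70.        ] [440.2676503  -89.82368749  70.        ] -2.2719671162049733
[[-0.     0.047  0.999]
 [ 0.     0.999 -0.047]
 [-1.     0.    -0.   ]]
```

>>> servo_tool(
  dp=[
    [0,1,-15],
    [0,0,-20],
    [0,0,-20],
    [0,0,-20],
    [0,0,-15],
    [0,0,-10],
    [0,0,-6],
    [0,0,-3],
    [0,0,-1],
    [0,0,0],
  ],
  angular=[
    [0,0,0],
    [0,0,0],
    [0,0,0],
    [0,0,0],
    [0,0,0],
    [0,0,0],
    [0,0,0],
    [0,0,0],
    [0,0,0],
    [0,0,0],
  ],
  jaw=[1,1,1,1,1,1,1,1,1,1],
)

```text
clock: 7.9
eef_pos: [521.8, -94.1, 98.7]
eef_rot: [-0.252, 1.57, -0.3]
wrist_force: [0.1, 0.5, -2.9]
finger_gap: 56.0
```

>>> servo_tool(
  dp=[
    [0,0,-1],
    [0,0,-1],
    [0,0,0],
  ],
  angular=[
    [0,0,0],
    [0,0,0],
    [0,0,0],
  ],
  jaw=[1,1,1],
)

```text
clock: 8.28
eef_pos: [521.7, -94.1, 96.4]
eef_rot: [3.016, 1.571, 2.969]
wrist_force: [-0.8, 0.2, -2.9]
finger_gap: 56.0
```

>>> servo_tool(
  dp=[
    [0,0,-1],
    [0,0,0],
  ],
  angular=[
    [0,0,0],
    [0,0,0],
  ],
  jaw=[1,1],
)

```text
clock: 8.52
eef_pos: [521.7, -94.0, 95.4]
eef_rot: [2.627, 1.571, 2.58]
wrist_force: [0.5, -1.1, -2.8]
finger_gap: 55.9
```

>>> servo_tool(
  dp=[
    [0,0,-0.7],
    [0,0,0],
  ],
  angular=[
    [0,0,0],
    [0,0,0],
  ],
  jaw=[1,1],
)

```text
clock: 8.78
eef_pos: [521.8, -94.0, 95.1]
eef_rot: [-0.321, 1.57, -0.368]
wrist_force: [-3.6, 0.9, 3.5]
finger_gap: 55.5
```

Contact: the force went from −2.8 to +3.5 N. Releasing, waiting a moment, then lifting.

>>> servo_tool(
  dp=[
    [0,0,0],
    [0,0,0],
    [0,0,0],
    [0,0,0],
    [0,0,0],
    [0,0,15],
    [0,0,25],
    [0,0,30],
    [0,0,40],
    [0,0,30],
  ],
  angular=[
    [0,0,0],
    [0,0,0],
    [0,0,0],
    [0,0,0],
    [0,0,0],
    [0,0,0],
    [0,0,0],
    [0,0,0],
    [0,0,0],
    [0,0,0],
  ],
  jaw=[-1,-1,-1,-1,-1,-1,-1,-1,-1,-1],
)

```text
clock: 10.02
eef_pos: [521.8, -94.1, 237.6]
eef_rot: [-0.213, 1.569, -0.26]
wrist_force: [-0.3, -0.6, 0.0]
finger_gap: 94.1
```

>>> servo_tool(
  dp=[
    [0,0,50],
    [0,0,50],
    [0,0,50],
    [0,0,0],
  ],
  angular=[
    [0,0,0],
    [0,0,0],
    [0,0,0],
    [0,0,0],
  ],
  jaw=[-1,-1,-1,-1],
)

```text
clock: 10.52
eef_pos: [521.9, -94.1, 389.4]
eef_rot: [-0.2, 1.563, -0.247]
wrist_force: [-0.6, 0.1, -1.4]
finger_gap: 93.7
```

Run:
```python
from h import *
from cell import camera
c,s=wrist();print(s['eef_pos'],s['wrist_force']);pickle.dump(c,open('w3.pkl','wb'))
d=camera('side');pickle.dump(d,open('d3.pkl','wb'));a=cv2.resize(c['frame'][:,:,::-1],(480,360));b=cv2.resize(d['frame'][95:290,270:460,::-1],(351,360),interpolation=cv2.INTER_CUBIC)
cv2.imwrite('pics/p2.png',cv2.resize(np.hstack([a,b]),(800,347)))
for n,q in(('w',c),('s',d),('sc',camera('scene'))):
    f=q['frame'].astype(int);m=((f[...,0]>150)&(f[...,1]<60)&(f[...,2]<60)).astype(np.uint8)
    k,l,st,ce=cv2.connectedComponentsWithStats(m)
    print(n,[(st[i,4],ce[i].round(1).tolist()) for i in range(1,k) if st[i,4]>20])
pickle.dump(q,open('s3.pkl','wb'))
```

```text
[521.9093707  -94.1037948  389.40414723] [-0.56603358  0.0977067  -1.40561311]
w [(np.int32(287), [504.6, 161.0]), (np.int32(256), [251.7, 272.4]), (np.int32(230), [207.7, 291.5]), (np.int32(1104), [209.7, 343.9])]
s [(np.int32(103), [380.0, 115.9]), (np.int32(574), [166.6, 166.5]), (np.int32(105), [430.0, 171.5]), (np.int32(48), [393.4, 273.0])]
sc [(np.int32(6374), [444.5, 20.9]), (np.int32(151), [270.6, 65.5]), (np.int32(383), [272.0, 127.7]), (np.int32(29), [272.8, 120.9]), (np.int32(163), [228.8, 269.5]), (np.int32(96), [321.8, 380.7])]
```

View pics/p2.png

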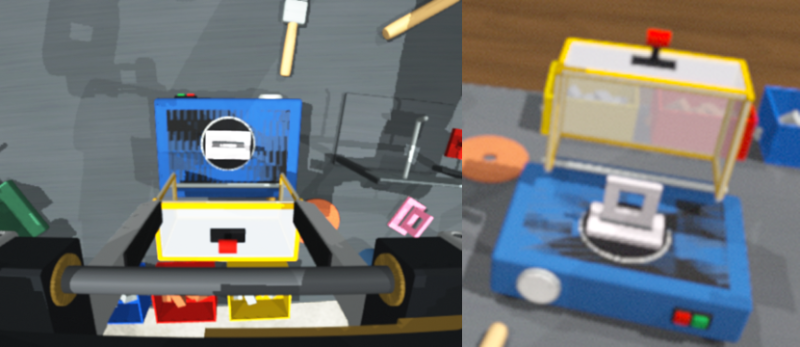

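The T stands upright in the middle of the pad (wrist (228,145)) and the hood is still open. I'll triangulate the red grip from all three cameras.

Run:
```python
from h import *
L=[('w3',(251.7,272.4)),('d3',(380,115.9)),('s3',(228.8,269.5))]
C=[(pickle.load(open(n+'.pkl','rb')),uv) for n,uv in L]
r=least_squares(lambda X:np.concatenate([proj(c,X)[0]-uv for c,uv in C]),[640,-98,250]);X=r.x
print(X.round(1),r.fun.round(1))
y=-.046;h=np.array([521.7+72*np.cos(y),-93.8+72*np.sin(y),97]);ax=np.array([np.cos(y),np.sin(y),0])
v=X-h;a=v@ax;print('hinge',h,'radial',np.hypot(a,v[2]),'theta',np.arctan2(v[2],-a)-np.arctan2(25,162),'lateral',v@np.array([-np.sin(y),np.cos(y),0]))
```

```text
[625.3 -99.5 259.2] [ 0.2  0.4  0.5  0.6 -0.2 -0.3]
hinge [593.62383743 -97.11083209  97.        ] radial 165.26752614049113 theta 1.6112409824232172 lateral -0.9156086661391787
```

>>> servo_tool(
  dp=[
    [20,-1,0],
    [30,-1,0],
    [30,-2,-5],
    [23,-1,-20],
    [0,0,-30],
    [0,0,-30],
    [0,0,-25],
    [0,0,-20],
    [0,0,-12],
    [0,0,-5],
  ],
  angular=[
    [0,0,0],
    [0,0,0],
    [0,0,0],
    [0,0,0],
    [0,0,0],
    [0,0,0],
    [0,0,0],
    [0,0,0],
    [0,0,0],
    [0,0,0],
  ],
  jaw=[-1,-1,-1,-1,-1,-1,-0.5,-0.3,-0.3,-0.3],
)

```text
clock: 11.92
eef_pos: [624.4, -99.0, 236.8]
eef_rot: [2.96, 1.569, 2.913]
wrist_force: [0.1, -0.0, 0.1]
finger_gap: 61.5
```

>>> servo_tool(
  dp=[
    [0,0,0],
    [0,0,0],
    [0,0,0],
    [0,0,0],
    [0,0,0],
    [0,0,0],
  ],
  angular=[
    [0,0,0],
    [0,0,0],
    [0,0,0],
    [0,0,0],
    [0,0,0],
    [0,0,0],
  ],
  jaw=[0.2,1,1,1,1,1],
  newtons=20,
)

```text
clock: 12.68
eef_pos: [624.7, -99.0, 238.0]
eef_rot: [-0.034, 1.57, -0.082]
wrist_force: [0.6, 0.1, 2.1]
finger_gap: 23.9
```

Run:
```python
import numpy as np
y=-.046;h=np.array([593.6,-97.1]);g0=np.array([624.7,-99,257.])
v=np.array([(g0[0]-h[0])*np.cos(y)+(g0[1]-h[1])*np.sin(y),g0[2]-97]);r=np.hypot(*v);e0=np.arctan2(v[1],-v[0]);print(r,e0)
st=[.02,.04]+[.06]*22+[.05,.04,.03]+[.025]*6
e=e0-np.cumsum(st);e=np.r_[e0,e];print(len(st),e0-sum(st)-.153)
P=np.c_[h[0]-r*np.cos(e)*np.cos(y),h[1]-r*np.cos(e)*np.sin(y),97+r*np.sin(e)];Q=np.round((P-P[0])*2)/2
d=np.diff(Q,axis=0)
for i in range(0,len(d),9):print(i,(e[min(i+9,len(d))]-.153).round(3),d[i:i+9].tolist(),(P[min(i+9,len(d))]-[0,0,19]).round(1))
```

```text
163.00491119785 1.7631054583350525
33 -0.03989454166494741
0 1.13 [[-3.0, 0.0, 0.5], [-6.5, 0.5, 1.0], [-10.0, 0.5, 1.0], [-9.5, 0.5, 0.5], [-10.0, 0.5, 0.0], [-9.5, 0.0, -1.0], [-10.0, 0.5, -1.5], [-9.5, 0.5, -1.5], [-9.5, 0.5, -2.5]] [547.4 -95.  234.3]
9 0.59 [[-9.0, 0.5, -3.0], [-9.0, 0.5, -4.0], [-9.0, 0.5, -4.0], [-8.5, 0.0, -4.5], [-8.5, 0.5, -5.5], [-8.0, 0.5, -5.5], [-7.5, 0.5, -6.0], [-7.0, 0.0, -6.5], [-7.0, 0.5, -7.0]] [473.7 -91.6 188.3]
18 0.11 [[-6.5, 0.0, -7.5], [-6.0, 0.5, -8.0], [-5.5, 0.5, -8.0], [-5.0, 0.0, -8.5], [-4.0, 0.0, -8.5], [-4.0, 0.5, -9.0], [-3.0, 0.0, -7.5], [-2.0, 0.0, -6.5], [-1.5, 0.0, -4.5]] [436.4 -89.9 120.4]
27 -0.04 [[-1.0, 0.0, -4.0], [-1.0, 0.5, -4.0], [-0.5, 0.0, -4.0], [-1.0, 0.0, -4.0], [-0.5, 0.0, -4.0], [-0.5, 0.0, -4.0]] [431.8 -89.7  96.4]
```

>>> servo_tool(
  dp=[
    [-3,0,0.5],
    [-6.5,0.5,1],
    [-10,0.5,1],
    [-9.5,0.5,0.5],
    [-10,0.5,0],
    [-9.5,0,-1],
    [-10,0.5,-1.5],
    [-9.5,0.5,-1.5],
    [-9.5,0.5,-2.5],
  ],
  angular=[
    [0,0,0],
    [0,0,0],
    [0,0,0],
    [0,0,0],
    [0,0,0],
    [0,0,0],
    [0,0,0],
    [0,0,0],
    [0,0,0],
  ],
  jaw=[1,1,1,1,1,1,1,1,1],
  newtons=30,
)

```text
clock: 13.8
eef_pos: [546.6, -95.2, 234.4]
eef_rot: [1.125, 1.57, 1.078]
wrist_force: [1.1, 5.3, 4.9]
finger_gap: 23.6
```

Tracking is good and the forces are low. Continuing.

>>> servo_tool(
  dp=[
    [-9,0.5,-3],
    [-9,0.5,-4],
    [-9,0.5,-4],
    [-8.5,0,-4.5],
    [-8.5,0.5,-5.5],
    [-8,0.5,-5.5],
    [-7.5,0.5,-6],
    [-7,0,-6.5],
    [-7,0.5,-7],
  ],
  angular=[
    [0,0,0],
    [0,0,0],
    [0,0,0],
    [0,0,0],
    [0,0,0],
    [0,0,0],
    [0,0,0],
    [0,0,0],
    [0,0,0],
  ],
  jaw=[1,1,1,1,1,1,1,1,1],
)

```text
clock: 14.92
eef_pos: [472.4, -91.4, 187.9]
eef_rot: [2.642, 1.569, 2.595]
wrist_force: [-2.9, 5.9, 4.6]
finger_gap: 23.2
```

>>> servo_tool(
  dp=[
    [-6.5,0,-7.5],
    [-6,0.5,-8],
    [-5.5,0.5,-8],
    [-5,0,-8.5],
    [-4,0,-8.5],
    [-4,0.5,-9],
    [-3,0,-7.5],
    [-2,0,-6.5],
    [-1.5,0,-4.5],
  ],
  angular=[
    [0,0,0],
    [0,0,0],
    [0,0,0],
    [0,0,0],
    [0,0,0],
    [0,0,0],
    [0,0,0],
    [0,0,0],
    [0,0,0],
  ],
  jaw=[1,1,1,1,1,1,1,1,1],
)

```text
clock: 16.05
eef_pos: [434.4, -89.5, 119.2]
eef_rot: [2.643, 1.567, 2.595]
wrist_force: [-2.5, 10.9, 2.1]
finger_gap: 23.9
```

>>> servo_tool(
  dp=[
    [-1,-0.5,-4],
    [-1,-0.5,-4],
    [-0.5,0,-3.5],
    [-0.5,0,-3],
    [0,0,0],
  ],
  angular=[
    [0,0,0],
    [0,0,0],
    [0,0,0],
    [0,0,0],
    [0,0,0],
  ],
  jaw=[1,1,1,1,1],
)

```text
clock: 16.68
eef_pos: [431.0, -89.3, 104.3]
eef_rot: [2.484, 1.564, 2.436]
wrist_force: [-3.2, 19.1, -1.4]
finger_gap: 24.0
```

>>> servo_tool(
  dp=[
    [0,0,-1],
    [0,0,-1],
    [0,0,0],
  ],
  angular=[
    [0,0,0],
    [0,0,0],
    [0,0,0],
  ],
  jaw=[1,1,1],
)

```text
clock: 17.05
eef_pos: [430.7, -89.3, 102.3]
eef_rot: [2.542, 1.563, 2.495]
wrist_force: [-5.6, 19.7, 0.8]
finger_gap: 23.8
```

>>> servo_tool(
  dp=[
    [0.5,1.5,-1],
    [0,1,-1],
    [0,0,0],
  ],
  angular=[
    [0,0,0],
    [0,0,0],
    [0,0,0],
  ],
  jaw=[1,1,1],
)

```text
clock: 17.42
eef_pos: [430.6, -89.3, 100.4]
eef_rot: [-3.089, 1.564, -3.137]
wrist_force: [-12.4, -3.6, 0.8]
finger_gap: 23.7
```

>>> servo_tool(
  dp=[
    [0,0,-1],
    [0,0,-1],
    [0,0,0],
  ],
  angular=[
    [0,0,0],
    [0,0,0],
    [0,0,0],
  ],
  jaw=[1,1,1],
)

```text
clock: 17.8
eef_pos: [430.5, -89.2, 98.3]
eef_rot: [-3.111, 1.563, 3.125]
wrist_force: [-13.2, -4.1, 0.8]
finger_gap: 23.6
```

>>> servo_tool(
  dp=[
    [-0.5,0,-1],
    [0,0,-1],
    [0,0,0],
  ],
  angular=[
    [0,0,0],
    [0,0,0],
    [0,0,0],
  ],
  jaw=[1,1,1],
)

```text
clock: 18.18
eef_pos: [430.4, -89.2, 96.5]
eef_rot: [-3.101, 1.564, 3.135]
wrist_force: [-11.0, -3.7, 0.5]
finger_gap: 23.7
```

Run:
```python
from h import *
from cell import camera
d=camera('side');e=camera('scene');a=cv2.resize(d['frame'][130:290,270:460,::-1],(420,354),interpolation=cv2.INTER_CUBIC);b=cv2.resize(e['frame'][200:384,90:270,::-1],(346,354),interpolation=cv2.INTER_CUBIC)
cv2.imwrite('pics/c1.png',np.hstack([a,b]))
```

```text
(no output)
```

View pics/c1.png

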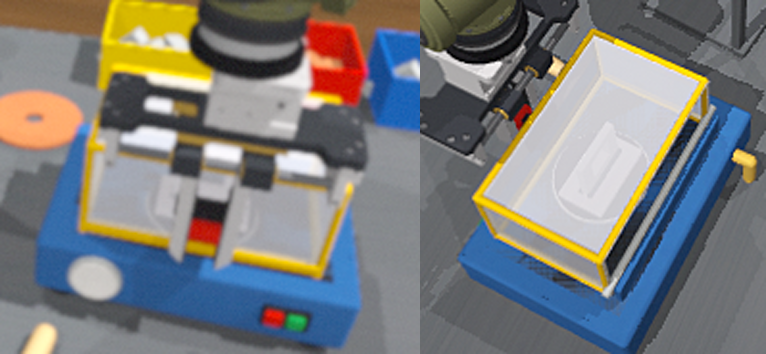

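The side view shows the hood down over the piece with the red grip at (207,232) between the fingers. The scene view shows the T upright inside at (600,165). No stop force has come up yet, so I'll keep lowering in small steps.

>>> servo_tool(
  dp=[
    [0,0,-1],
    [0,0,-1],
    [0,0,0],
  ],
  angular=[
    [0,0,0],
    [0,0,0],
    [0,0,0],
  ],
  jaw=[1,1,1],
)

```text
clock: 18.65
eef_pos: [430.8, -89.3, 96.0]
eef_rot: [-3.039, 1.566, -3.087]
wrist_force: [-18.3, 0.3, 23.8]
finger_gap: 23.5
```

Run:
```python
from h import *
from cell import camera
L=[]
for n in('side','scene'):
    q=camera(n);f=q['frame'].astype(int);m=((f[...,0]>130)&(f[...,1]<60)&(f[...,2]<60)).astype(np.uint8)
    k,l,st,ce=cv2.connectedComponentsWithStats(m)
    print(n,[(st[i,4],ce[i].round(1).tolist()) for i in range(1,k) if st[i,4]>8])
    print(proj(q,[[431.5,-89.7,122],[431.5,-89.7,117],[431.5,-89.7,127]]).round(1).tolist())
```

```text
side [(np.int32(611), [422.1, 157.0]), (np.int32(439), [171.5, 168.0]), (np.int32(122), [362.3, 234.4]), (np.int32(57), [393.5, 272.9])]
[[362.3, 235.6], [361.8, 237.7], [362.8, 233.5]]
scene [(np.int32(20), [286.5, 0.7]), (np.int32(6386), [444.4, 20.9]), (np.int32(161), [270.8, 65.6]), (np.int32(465), [271.1, 129.2]), (np.int32(34), [272.8, 121.2]), (np.int32(36), [143.0, 259.2]), (np.int32(97), [321.7, 380.7])]
[[140.8, 260.3], [141.3, 261.5], [140.3, 259.1]]
```

The stop force jumped to 24 N at z = 96, so the hood is closed. I'll unload, release and back away along −x.

>>> servo_tool(
  dp=[
    [0,0,0.8],
    [0,0,0],
    [0,0,0],
    [0,0,0],
    [0,0,0],
    [-10,0.5,0],
    [-20,1,0],
    [-20,1,0],
    [-10,0,0],
    [0,0,0],
  ],
  angular=[
    [0,0,0],
    [0,0,0],
    [0,0,0],
    [0,0,0],
    [0,0,0],
    [0,0,0],
    [0,0,0],
    [0,0,0],
    [0,0,0],
    [0,0,0],
  ],
  jaw=[1,0,-0.2,-0.2,-0.2,-0.2,-0.2,-0.2,-0.2,-0.2],
)

```text
clock: 20.0
eef_pos: [373.0, -86.6, 96.8]
eef_rot: [-0.305, 1.57, -0.352]
wrist_force: [1.1, -0.1, 0.4]
finger_gap: 56.0
```

>>> servo_tool(
  dp=[
    [0,0,20],
    [0,0,40],
    [0,0,40],
    [0,0,40],
    [0,0,0],
    [0,0,0],
  ],
  angular=[
    [0,0,0],
    [0,0,0],
    [0,0,0],
    [0,0,0],
    [0,0,0],
    [0,0,0],
  ],
  jaw=[-0.2,-0.2,-0.2,-0.2,-0.2,-0.2],
)

```text
clock: 20.75
eef_pos: [373.2, -86.5, 235.8]
eef_rot: [2.886, 1.57, 2.839]
wrist_force: [-0.2, 0.3, -0.4]
finger_gap: 56.2
```

Run:
```python
from h import *
from cell import camera,read_state
print(read_state()['wrist_force'])
L=[]
for n in('side','scene'):
    q=camera(n);f=q['frame'].astype(int);m=((f[...,0]>130)&(f[...,1]<60)&(f[...,2]<60)).astype(np.uint8)
    k,l,st,ce=cv2.connectedComponentsWithStats(m)
    print(n,[(st[i,4],ce[i].round(1).tolist()) for i in range(1,k) if st[i,4]>8])
    print(proj(q,[[431.5,-89.7,122],[431.5,-89.7,117],[431.5,-89.7,127]]).round(1).tolist());L.append(q['frame'])
d,e=L;cv2.imwrite('pics/e1.png',np.hstack([cv2.resize(x[...,::-1],(400,300)) for x in(d,e)]+[])if 0 else np.hstack([cv2.resize(d[110:290,100:460,::-1],(400,300)),cv2.resize(e[60:384,90:350,::-1],(400,300))]))
```

```text
[-0.18945459  0.32865027 -0.43447809]
side [(np.int32(3823), [34.6, 48.3]), (np.int32(569), [390.0, 155.1]), (np.int32(662), [167.1, 166.7]), (np.int32(281), [426.7, 167.7]), (np.int32(123), [362.2, 233.5]), (np.int32(52), [393.5, 272.9])]
[[362.3, 235.6], [361.8, 237.7], [362.8, 233.5]]
scene [(np.int32(18), [286.1, 0.7]), (np.int32(6391), [444.4, 20.9]), (np.int32(158), [270.6, 65.5]), (np.int32(464), [271.1, 129.2]), (np.int32(32), [272.8, 121.0]), (np.int32(114), [140.2, 259.7]), (np.int32(97), [321.7, 380.7])]
[[140.8, 260.3], [141.3, 261.5], [140.3, 259.1]]
```

View pics/e1.png

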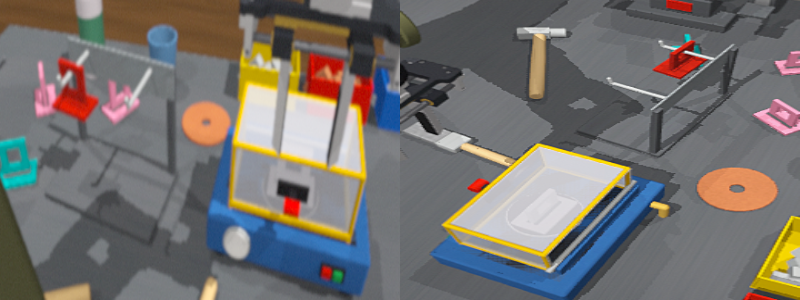

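The pieces look right, but the grip pixels leave about 3 mm of doubt on the closure, and 0.03 rad is 4.9 mm at the grip. I'll check by touching the top of the grip with shut fingers; it should be at z ≈ 131 when closed.

>>> servo_tool(
  dp=[
    [15,-1,0],
    [25,-1,0],
    [17,-1,0],
    [0,0,-20],
    [0,0,-25],
    [0,0,-25],
    [0,0,-15],
    [0,0,-8],
    [0,0,0],
    [0,0,0],
  ],
  angular=[
    [0,0,0],
    [0,0,0],
    [0,0,0],
    [0,0,0],
    [0,0,0],
    [0,0,0],
    [0,0,0],
    [0,0,0],
    [0,0,0],
    [0,0,0],
  ],
  jaw=[1,1,1,1,1,1,1,1,1,1],
)

```text
clock: 22.1
eef_pos: [430.6, -89.6, 144.2]
eef_rot: [-0.231, 1.57, -0.279]
wrist_force: [0.5, -0.6, -0.3]
finger_gap: 0.3
```

>>> servo_tool(
  dp=[
    [0,0,-2],
    [0,0,-2],
    [0,0,-1],
    [0,0,0],
  ],
  angular=[
    [0,0,0],
    [0,0,0],
    [0,0,0],
    [0,0,0],
  ],
  jaw=[1,1,1,1],
)

```text
clock: 22.6
eef_pos: [430.2, -89.5, 138.5]
eef_rot: [3.059, 1.571, 3.011]
wrist_force: [-0.4, -0.2, -0.2]
finger_gap: 0.4
```

>>> servo_tool(
  dp=[
    [0,0,-1],
    [0,0,-1],
    [0,0,-1],
    [0,0,0],
  ],
  angular=[
    [0,0,0],
    [0,0,0],
    [0,0,0],
    [0,0,0],
  ],
  jaw=[1,1,1,1],
)

```text
clock: 23.1
eef_pos: [430.2, -89.6, 135.5]
eef_rot: [-3.13, 1.571, 3.106]
wrist_force: [0.4, -0.5, 0.4]
finger_gap: 0.3
```

>>> servo_tool(
  dp=[
    [0,0,-1],
    [0,0,-1],
    [0,0,0],
  ],
  angular=[
    [0,0,0],
    [0,0,0],
    [0,0,0],
  ],
  jaw=[1,1,1],
)

```text
clock: 23.48
eef_pos: [430.2, -89.5, 133.5]
eef_rot: [2.817, 1.571, 2.77]
wrist_force: [0.2, 0.2, 0.1]
finger_gap: 0.8
```

>>> servo_tool(
  dp=[
    [0,0,-1],
    [0,0,-0.5],
    [0,0,0],
  ],
  angular=[
    [0,0,0],
    [0,0,0],
    [0,0,0],
  ],
  jaw=[1,1,1],
)

```text
clock: 23.85
eef_pos: [430.2, -89.5, 132.0]
eef_rot: [2.738, 1.571, 2.69]
wrist_force: [-0.6, -0.2, 0.2]
finger_gap: 0.3
```

>>> servo_tool(
  dp=[
    [0,0,-1],
    [0,0,-0.5],
    [0,0,0],
  ],
  angular=[
    [0,0,0],
    [0,0,0],
    [0,0,0],
  ],
  jaw=[1,1,1],
)

```text
clock: 24.22
eef_pos: [430.3, -89.6, 131.0]
eef_rot: [-0.272, 1.57, -0.319]
wrist_force: [-1.7, 0.9, 5.5]
finger_gap: 0.7
```

Contact at z ≈ 131.0 with 5.5 N. That is exactly the height expected for a closed hood. Retreating and handing in.

>>> servo_tool(
  dp=[
    [0,0,10],
    [0,0,30],
    [0,0,40],
    [-20,0,20],
    [-20,0,0],
    [0,0,0],
    [0,0,0],
  ],
  angular=[
    [0,0,0],
    [0,0,0],
    [0,0,0],
    [0,0,0],
    [0,0,0],
    [0,0,0],
    [0,0,0],
  ],
  jaw=[1,1,1,1,1,1,1],
)

```text
clock: 25.1
eef_pos: [390.6, -89.6, 230.7]
eef_rot: [-0.15, 1.571, -0.197]
wrist_force: [-0.1, 0.3, -0.3]
finger_gap: 0.1
```

```bash
python3 -c "
from cell import *
s=read_state();print(s['eef_pos'],s['wrist_force']);print(sign_off())"
```

```text
[390.63309042 -89.59176658 230.70950609] [-0.10403979  0.28244984 -0.32311071]
the job is handed in; nothing more can be done
None
```

The bare T-piece is off its hook and standing upright, released, in the middle of the pad, with the hood closed over it. I handed the job in at 25 s; sign-off gives no verdict.

- **T-piece:** the pictures after release and after closing show it upright and centred on the pad. By my measurements it is within about 2 mm of the centre.
- **Hood:** I lowered it by the grip at about 0.5 rad/s, slowing to about 0.2 rad/s or less near the stop.
- **Closure check:** the image check disagreed slightly, placing the grip about 2–5 mm above its closed height (0.03 rad is 4.9 mm there). I then touched the top of the grip with shut fingers and met it at z = 131 mm with 5.5 N, which is the fully closed height. I trust the touch.
- **Grip while lowering:** the grip seems to have slipped a few mm in the fingers near the stop. The wrist force I read there peaked at about 30 N.
- **Other pieces:** in the last pictures the red T-piece still hangs on its hook and the disc looks unmoved. I did not measure the disc's position.

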